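# Show a specimen through the flip-up magnifier

### The job

Stand the purple-lidded specimen pot upright in the middle of the small white pedestal and let go of it; set it down, do not drop it. Then take the yellow magnifier flap by its red knob, swing it up to upright, where it balances, and finish while still gripping the knob and holding the flap still and upright: its stay is gone, so it would fall to either side, and it must not tip over towards the pedestal. Leave the green pot, the orange pot and the badge where they are.

Things in the scene. Friction and masses are not known exactly. Their poses are not given: they have to be found in the camera images.
- pot_purple: The pot to place: closed rigid clear specimen pot with a purple stone inside and a flat purple lid. Upright cylinder, 40 mm diameter all the way up, 60 mm tall (lid: top 12 mm), 40 to 85 g. Origin at the centre of its underside, z up its axis. Starts standing on the table in any of the three places it shares with the green and orange pots.
- pedestal: White plastic pedestal, fixed to the table: round foot 60 mm across, thin 20 mm stem, flat round top 40 mm across, 60 mm above the table. Origin under the centre of its foot, on the table. It stands 150 to 190 mm from the viewer's hinge, on the viewer's -y side.
- pedestal_top (a point): Centre of the pedestal's flat top, 60 mm above the table.
- viewer: Blue base of the magnifier viewer, fixed to the table: 160 mm (its x) by 220 mm (its y), 16 mm thick. Origin at the centre of its underside. The hinge runs along its x; the pedestal stands on its -y side, the flap starts leaning to its +y side. Four thin rest posts, 96 mm high, stand at x = +-40 mm, y = +-71 mm and carry the flap when it lies over.
- flap_hinge (a point): Middle of the hinge axis, 35 mm above the table; the axis is level and runs along the viewer's x.
- flap (a joint): Angle of the yellow magnifier flap (frame 108 mm wide, 8 mm thick, clear lens, 200 g), rad: 0 = upright, its balance point; +0.8 = lying on the rests on the viewer's +y side (the start); -0.8 = lying on the pedestal side. The hinge is nearly frictionless and has no stay: let go, the flap falls to either side. Under 2 N at the knob moves it.
- flap_knob (a point): Centre of the red knob, 137 mm from the hinge: a cylinder 18 mm thick, 36 mm long, parallel to the hinge, on a 10 mm stem; the frame's edge is 33 mm below its centre, so fingers can take its two flat ends from above at any flap angle and it turns between them. At flap angle a it is 137 mm x sin(a) from the hinge towards the viewer's +y and 35 + 137 x cos(a) mm above the table (130 at the start).
- pot_green: Bystander: the same pot with a green lid and stone, 40 mm diameter, 60 mm tall, standing on the table. Origin at the centre of its underside.
- pot_orange: Bystander: the same pot with an orange lid and stone, 40 mm diameter, 60 mm tall, standing on the table. Origin at the centre of its underside.
- badge: Bystander: round white badge with a blue middle, 54 mm diameter, 7 mm thick, lying on the table. Origin at the centre of its underside.

How it is judged:
On the way, in this order (a step that is already met when the one before it is completed fails the run):
1. the purple pot stands upright and released in the middle of the pedestal, the flap still lying over (horizontal distance between pot_purple and pedestal_top below 0.01 m and angle between pot_purple's own z axis and vertical below 0.1 rad and z of pot_purple in the frame of pedestal_top between -0.003 and 0.004 m and contact force between pot_purple and pedestal above 0.1 N and linear speed of pot_purple below 0.03 m/s and contact force between each of the arm, the fingers and pot_purple below 0.1 N and value of joint flap above 0.4 rad), for 0.3 s.
2. the flap is held upright by the fingers (value of joint flap between -0.07 and 0.07 rad and velocity of joint flap between -0.15 and 0.15 rad/s and contact force between the fingers and flap above 0.5 N), for 0.3 s.
At the end, for the whole second after the job is handed in: Flap within 0.07 rad of upright, under 0.15 rad/s, gripped by the fingers (over 0.5 N); purple pot released and at rest on the pedestal, touched by nothing of the robot, within 10 mm of its centre, tilted under 0.1 rad, resting at the height of the top (all of step 2 and horizontal distance between pot_purple and pedestal_top below 0.01 m and angle between pot_purple's own z axis and vertical below 0.1 rad and z of pot_purple in the frame of pedestal_top between -0.003 and 0.004 m and contact force between pot_purple and pedestal above 0.1 N and linear speed of pot_purple below 0.03 m/s and contact force between each of the arm, the fingers and pot_purple below 0.1 N); the arm keeps its last pose, push and grip.
It fails at once if the flap tips over towards the pedestal (more than 0.3 rad past upright) (value of joint flap below -0.3 rad).
It fails at once if the purple pot is dropped or thrown (over 0.4 m/s with no finger on it) (linear speed of pot_purple above 0.4 m/s and contact force between the fingers and pot_purple below 0.05 N).
It fails at once if the green pot, the orange pot or the badge is moved more than 30 mm (distance of any of pot_green, pot_orange, badge from where it was at the start of the episode above 0.03 m).
It fails at once if the green or the orange pot is tipped (angle between any of pot_green, pot_orange's own z axis and vertical above 0.3 rad).
It also fails if it takes over 56 s, if anything falls off the work surface, if the arm or the gripper's body presses on something with over 40 N, if the wrist force passes 120 N, or if a joint passes its speed limit or range.

### The arm

A 7-joint arm with a two-finger parallel gripper is mounted at the origin on the work surface. World frame = base frame: x ahead of the robot, y to its left, z up, the work surface at z = 0. Lengths are in m, angles in rad, forces in N, time in s.
With the tool pointing down it reaches from about 0.4 to 0.9 m from the base axis. Payload 5.5 kg.
Tool frame: the origin (TCP) lies midway between the tips of the shut fingers; the grasp point (between the pads) lies 19 mm behind it (manip.grip_depth is the distance from the TCP to the grasp point, in m); z points along the fingers, y is the line along which they close (so a half turn about z gives the same grasp; the last joint's range is limited). The gripper opens to 92 mm and grips with 3 to 60 N. Pads are 19 mm wide; open, the fingers measure 130 mm over their backs; the gripper's body (75 mm by 190 mm) begins 47 mm behind the grasp point.
Start: joints at [1.563, 0.501, -0.427, 1.55, 0.221, 1.138, -0.21], TCP at [0.174, -0.626, 0.227] pointing down, gripper open.
Joint ranges: [-2.88, 2.88], [-0.31, 2.03], [-1.54, 1.56], [0.2, 2.42], [-1.41, 4.55], [0.19, 2.02], [-2.57, 2.57]. Speed limits (rad/s): [2.57, 2.57, 3.14, 3.14, 3.14, 3.14, 3.14].

### API

Orientations are given as a unit quaternion [x, y, z, w].
In Python, from bench import manip, effector, viewer gives the robot as it stands. Calls block until the motion is done:
- manip.move_pose(position, orientation): joint-space move of the TCP to a pose.
- manip.servo_line(position, ori=None, vel=0.15): straight line of the TCP; ori=None keeps the orientation; vel is the mean speed in m/s.
- manip.movej(angles): joint-space move.
- effector.open_jaws() and effector.close(f_grip=None): open the fingers fully, or close them until they stop; f_grip is the grip in N (None keeps the last).
- manip.sleep(seconds).
- manip.solve_ik(position, orientation): joint angles nearest the present ones, or None.
- viewer.get_image(name): name is "scene" or "top"; returns the picture (480x640x3 uint8, red, green, blue); there is no depth.
- viewer.get_calibration(name): a dict with "vfov" (degrees; the focal length in pixels is half the picture's height over the tangent of half this angle, whatever the lens; pixels are square), "cx", "cy" (the principal point, pixels), "dist_coeffs" ([k1, k2, p1, p2, k3] as OpenCV has them; the pictures are not rectified), "eye" and "attitude" of the camera in the world. Camera axes: x right, y down, z forward; pixel columns grow to the right and rows downward; lengths in m; the calibration is good to about 2 mm. A picture is of the moment at which its call begins. get_calibration takes no time and is no camera call.
A pose or a line that the arm cannot do raises manip.PlanningError and nothing moves.
- manip.hand_in(): hands the job in; it is judged then, once.
Readings, each from a call of its own:
- manip.current_clock(): time.
- manip.current_q(): joint angles.
- manip.current_joint_velocities(): joint speeds.
- manip.current_tau(): joint torques, N m.
- manip.current_tool_pos(): TCP position.
- manip.current_tcp_rot(): TCP orientation.
- manip.current_force(): force on the tool from outside, world axes, zero at the start.
- manip.current_wrist_torque(): the same for the moment, N m.
- manip.current_finger_gap(): finger opening in m.
- manip.current_gripper_force(): force on a finger pad.
Only numpy, scipy, OpenCV 4.12 (cv2) and the standard library are available. Lean on these libraries where they do the work, as an engineer would, in place of code of your own. Each camera call takes 0.05 s, during which the arm holds its last target. There are 200 camera calls.

## Working session

There is one attempt and no reset: what is moved stays moved. The work goes in short steps, each a Python script; the robot and the scene stay as the last script left them, time stands still between calls to the robot, and variables do not carry over. Pictures are saved under pics/ and viewed, at most 10 in all, crops included, and the job is handed in when it is done.

```bash
mkdir -p pics; ls; python3 - <<'E'
from bench import manip, viewer
import cv2
for n in ("scene","top"):
    im=viewer.get_image(n); cv2.imwrite(f"pics/{n}0.png",im[:,:,::-1]); print(n,viewer.get_calibration(n))
print(manip.current_tool_pos(),manip.current_tcp_rot(),manip.current_clock())
E
```

```text
pics
scene {'vfov': 55.93906233313139, 'cx': 310.1504949967987, 'cy': 232.4154229669696, 'dist_coeffs': array([-0.08106796,  0.        ,  0.        ,  0.        ,  0.        ]), 'eye': array([1.23122647, 0.25077919, 0.66984052]), 'attitude': array([ 0.52623544,  0.71710387, -0.37090604, -0.26695882])}
top {'vfov': 50.03865294524224, 'cx': 312.41557323505714, 'cy': 236.7523919724456, 'dist_coeffs': array([-0.03881564,  0.        ,  0.        ,  0.        ,  0.        ]), 'eye': array([0.34023339, 0.01260997, 1.12969059]), 'attitude': array([-0.69427299,  0.71270931, -0.0750564 ,  0.06630981])}
[ 0.17366618 -0.6257174   0.22579172] [ 9.90848394e-01  1.34976696e-01 -7.34499452e-05 -8.63836716e-04] 0.1
```

View pics/scene0.png

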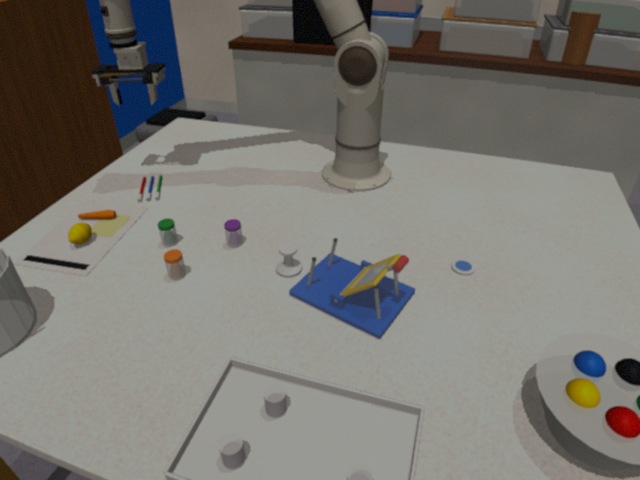

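View pics/top0.png

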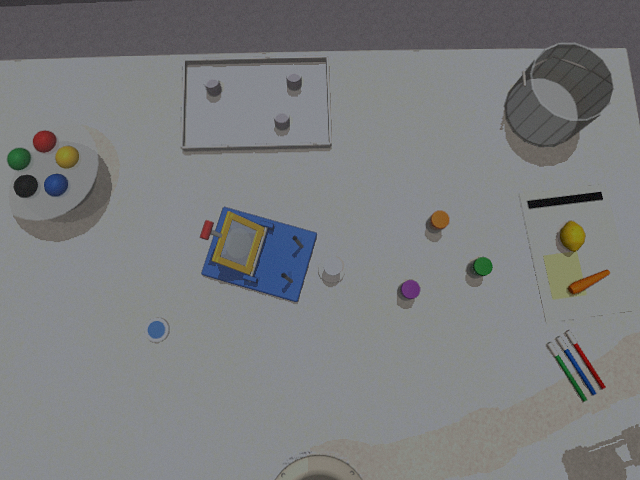

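The scene view has the purple pot at (233,232), pedestal at (288,252) and knob at (401,263). The top view has them at (410,290), (333,266) and (207,230), with the green pot at (482,267), the orange pot at (440,220) and the badge at (157,329).

```bash
cat > h.py <<'E'
import numpy as np, cv2
from scipy.spatial.transform import Rotation as R
from bench import manip, effector, viewer
def ray(n,px):
    c=viewer.get_calibration(n); f=240/np.tan(np.radians(c["vfov"])/2)
    K=np.array([[f,0,c["cx"]],[0,f,c["cy"]],[0,0,1.]])
    u=cv2.undistortPoints(np.array(px,float).reshape(-1,1,2),K,c["dist_coeffs"])[:,0]
    d=R.from_quat(c["attitude"]).apply(np.c_[u,np.ones(len(u))])
    return c["eye"],d/np.linalg.norm(d,axis=1)[:,None]
def plane(n,px,z):
    e,d=ray(n,px); return e+d*((z-e[2])/d[:,2])[:,None]
def tri(ps,pt):
    (a,u),(b,v)=ray("scene",[ps]),ray("top",[pt]); u,v=u[0],v[0]
    s=np.linalg.lstsq(np.c_[u,-v],b-a,rcond=None)[0]
    p,q=a+s[0]*u,b+s[1]*v; return (p+q)/2,np.linalg.norm(p-q)
def blob(im,lo,hi,box=None):
    m=cv2.inRange(cv2.cvtColor(im,cv2.COLOR_RGB2HSV),np.array(lo),np.array(hi))
    if box:
        k=np.zeros_like(m);x0,y0,x1,y1=box;k[y0:y1,x0:x1]=1;m*=k
    cs,_=cv2.findContours(m,cv2.RETR_EXTERNAL,cv2.CHAIN_APPROX_NONE)
    return max(cs,key=cv2.contourArea)
def cen(c):
    m=cv2.moments(c); return np.array([m["m10"],m["m01"]])/m["m00"]
def down(yaw):  # tool down, closing line (tool y) along world yaw
    return (R.from_euler("z",yaw-np.pi/2)*R.from_euler("x",np.pi)).as_quat()
E
python3 - <<'E'
from h import *
np.set_printoptions(precision=4,suppress=True)
S=cv2.imread("pics/scene0.png")[:,:,::-1].copy();T=cv2.imread("pics/top0.png")[:,:,::-1].copy()
B={"purple":((125,80,40),(160,255,255),(215,215,250,250),(390,270,430,310)),
"green":((45,100,40),(85,255,255),(150,210,185,250),(465,250,500,285)),
"orange":((5,130,80),(20,255,255),(160,245,190,285),(425,205,455,235)),
"knob":((0,130,60),(6,255,255),(380,245,420,280),(190,210,222,250)),
"badge":((100,100,60),(120,255,255),(440,250,480,280),(140,310,180,345))}
for k,(lo,hi,bs,bt) in B.items():
    s,t=blob(S,lo,hi,bs),blob(T,lo,hi,bt)
    print(k,cv2.contourArea(s),cv2.contourArea(t),cen(s),cen(t),tri(cen(s),cen(t)))
b=blob(T,(100,130,40),(125,255,255),(190,195,330,310))
h=cv2.convexHull(b); h=plane("top",h[:,0],.016)
r=cv2.minAreaRect(h[:,:2].astype(np.float32)); print("base top",r); print(cv2.boxPoints(r))
b=blob(S,(100,130,40),(125,255,255),(280,245,425,340))
h=plane("scene",cv2.convexHull(b)[:,0],.008); print("base scene",cv2.minAreaRect(h[:,:2].astype(np.float32)))
a=cv2.resize(S[225:295,255:345],None,fx=5,fy=5,interpolation=2);b=cv2.resize(T[240:300,290:370],None,fx=4,fy=4,interpolation=2)
b=cv2.resize(b,(a.shape[1]*8//10,280)); 
o=np.zeros((350+280,450,3),np.uint8);o[:350]=a;o[350:,:360]=b
o=np.concatenate([o[:350],cv2.copyMakeBorder(o[350:],0,70,0,0,cv2.BORDER_CONSTANT)],1)[:, :800]
g=cv2.convertScaleAbs(o,alpha=1.2); cv2.imwrite("pics/ped.png",o[:,:,::-1])
E
```

```text
purple 115.0 251.0 [231.9348 224.8507] [410.0159 288.99  ] (array([ 0.4409, -0.2043,  0.0554]), np.float64(0.0020881247284973248))
green 111.0 239.0 [165.3213 224.1081] [482.6165 265.9156] (array([ 0.4853, -0.3623,  0.0552]), np.float64(0.0023818872787454157))
orange 160.5 226.5 [172.3853 256.0405] [439.5997 219.3495] (array([ 0.5891, -0.2782,  0.0551]), np.float64(0.0020721716825630185))
knob 98.0 75.0 [400.6497 262.6837] [205.8156 229.56  ] (array([0.562 , 0.2094, 0.1333]), np.float64(0.0021746661500293566))
badge 84.5 202.0 [463.146  265.3353] [155.8787 329.2426] (array([0.3731, 0.3392, 0.0077]), np.float64(0.002627450046652618))
base top ((0.5318076610565186, 0.11377623677253723), (0.21748240292072296, 0.15778113901615143), 72.50733947753906)
[[ 0.4239  0.0338]
 [ 0.5744 -0.0136]
 [ 0.6397  0.1938]
 [ 0.4893  0.2412]]
base scene ((0.5293626189231873, 0.11555822193622589), (0.21927043795585632, 0.16359162330627441), 72.0314712524414)
```

View pics/ped.png

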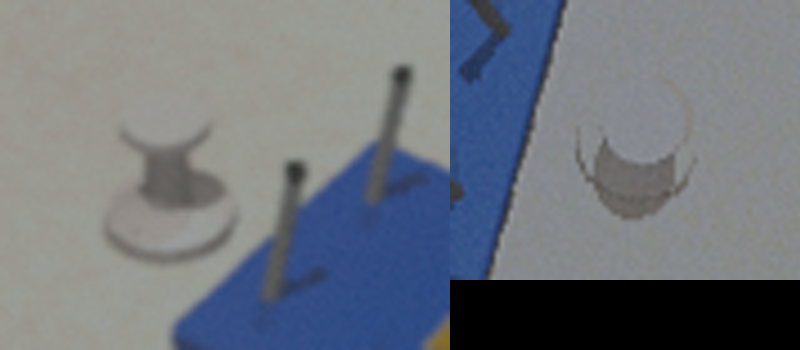

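The left half of the crop (scene view) shows the pedestal top's disc centred near crop (166,120). The right half (top view) shows it centred near (637,119), with the shadow crescent marking its lower rim. That is about scene (288.2,249) and top (331.5,265.5).

```bash
python3 - <<'E'
from h import *
from scipy.optimize import least_squares
np.set_printoptions(precision=4,suppress=True)
T=cv2.imread("pics/top0.png"); g=cv2.cvtColor(T,cv2.COLOR_BGR2GRAY)[255:292,316:348].astype(float)
bg=np.median(g); print("bg",bg)
pts=[]
for j in range(g.shape[1]):
    i=np.where(g[:,j]<bg-18)[0]
    if len(i)>=4:
        k=i[0]; pts.append((316+j,255+k-.5))
P=plane("top",pts,.06)
print(np.array(pts).tolist())
f=least_squares(lambda c:np.hypot(P[:,0]-c[0],P[:,1]-c[1])-.02,P.mean(0)[:2]+[.02,0],loss="soft_l1",f_scale=.001)
print("fit",f.x,f.fun*1e3)
print("hand tri",tri((288.2,249.2),(331.5,265.5)))
print(plane("top",[(331.5,265.5)],.06),plane("scene",[(288.2,249)],.06))
print("foot",plane("top",[(331.5,269.3)],.004),plane("scene",[(255+171/5,225+220/5)],.004))
c=np.array([.5306,.1147]);y=np.array([np.cos(np.radians(72.4)),np.sin(np.radians(72.4))])
for p in (f.x,[.562,.2094]): d=p-c; print("viewer y,x",d@y,d@[y[1],-y[0]])
q=manip.current_q()
for n,p,w in (("pot",[.44,-.204],None),("ped",f.x,None),("knob",[.562,.2094],None)):
    for a in range(-90,91,15):
        s=manip.solve_ik([*p,.2],down(np.radians(a))); print(n,a,None if s is None else np.round(s,2))
E
```

```text
bg 136.0
[[318.0, 269.5], [322.0, 272.5], [323.0, 270.5], [324.0, 268.5], [325.0, 271.5], [326.0, 272.5], [327.0, 273.5], [328.0, 273.5], [329.0, 274.5], [330.0, 274.5], [331.0, 274.5], [332.0, 274.5], [333.0, 274.5], [334.0, 274.5], [335.0, 274.5], [336.0, 273.5], [337.0, 273.5], [338.0, 272.5], [339.0, 272.5]]
fit [ 0.4951 -0.0426] [10.2497  5.603   1.4906 -2.3212 -0.596  -0.4655  0.1053 -0.8581  0.3781
 -0.1267 -0.4196 -0.4908 -0.3379  0.0339  0.6128 -0.5107  0.5188  0.0666
  1.4836]
hand tri (array([ 0.4944, -0.041 ,  0.0584]), np.float64(0.002380833565826352))
[[ 0.4946 -0.0421  0.06  ]] [[ 0.4955 -0.0393  0.06  ]]
foot [[ 0.4942 -0.0446  0.004 ]] [[ 0.4973 -0.0384  0.004 ]]
viewer y,x -0.16066566568287868 0.013684765123298909
viewer y,x 0.09976157080955607 0.001295758314631544
pot -90 [ 1.34  0.44 -1.17  1.97  0.47  1.04  1.53]
pot -75 [ 1.35  0.46 -1.2   1.97  0.49  1.05  1.77]
pot -60 [ 1.4   0.52 -1.29  1.97  0.56  1.09  1.96]
pot -45 [ 1.4   0.52 -1.29  1.97  0.56  1.09  2.22]
pot -30 [ 1.4   0.52 -1.29  1.97  0.56  1.09  2.48]
pot -15 [-0.6   0.42  1.21  2.02 -0.47  1.02 -
[... 1010 characters left out ...]
  0.41  1.03 -1.9 ]
knob -90 [ 0.45  0.8  -1.3   1.69  0.8   1.29  0.55]
knob -75 [ 0.45  0.8  -1.3   1.69  0.8   1.29  0.81]
knob -60 [ 0.45  0.8  -1.3   1.69  0.8   1.29  1.07]
knob -45 [ 0.45  0.8  -1.3   1.69  0.8   1.29  1.34]
knob -30 [ 0.45  0.8  -1.3   1.69  0.8   1.29  1.6 ]
knob -15 [ 0.45  0.8  -1.3   1.69  0.8   1.29  1.86]
knob 0 [ 0.45  0.8  -1.3   1.69  0.8   1.29  2.12]
knob 15 [ 0.45  0.8  -1.3   1.69  0.8   1.29  2.38]
knob 30 [-1.1   0.58  0.98  1.74 -0.54  1.11 -2.57]
knob 45 [-0.75  0.43  0.46  1.73 -0.22  1.03 -2.57]
knob 60 [-0.58  0.41  0.24  1.73 -0.11  1.02 -2.4 ]
knob 75 [ 0.17  0.52 -0.77  1.7   0.4   1.09 -2.56]
knob 90 [ 0.22  0.54 -0.85  1.7   0.45  1.11 -2.33]
```

```bash
python3 - <<'E'
from h import *
np.set_printoptions(precision=4,suppress=True)
o=down(np.radians(-45)); x,y=.440,-.2045
manip.move_pose([x,y,.2],o); print(manip.current_clock(),manip.current_q())
manip.servo_line([x,y,.021],vel=.15)
effector.close(f_grip=15); print("gap",manip.current_finger_gap(),manip.current_gripper_force())
manip.servo_line([x,y,.18],vel=.15)
px,py=.495,-.0412
manip.servo_line([px,py,.18],vel=.2); print(manip.current_q(),manip.current_clock())
manip.servo_line([px,py,.086],vel=.1); print("gap",manip.current_finger_gap())
cv2.imwrite("pics/s1.png",cv2.resize(viewer.get_image("scene")[180:300,220:380,::-1],None,fx=5,fy=5))
manip.sleep(.2)
f0=manip.current_force()[2]; z=.086
for _ in range(9):
    z-=.001; manip.servo_line([px,py,z],vel=.01); manip.sleep(.1)
    f=manip.current_force()[2]-f0; print(round(z,4),manip.current_tool_pos()[2],round(f,2))
    if abs(f)>1.5: break
print(manip.current_clock(),manip.current_tool_pos())
E
```

```text
2.1833 [ 1.4031  0.5178 -1.2899  1.9648  0.5655  1.0927  2.2229]
gap 0.039931531633876166 15.000031739473343
[ 0.9836  0.5388 -1.2119  1.9595  0.5844  1.0574  1.8656] 6.6083
gap 0.0395203918345278
0.085 0.08500029928814451 -1.19
0.084 0.08397875923988082 -0.41
0.083 0.08299020752832025 -0.06
0.082 0.08197597600176323 -0.47
0.081 0.08100327843186678 0.29
0.08 0.08087698141691765 10.74
10.05 [ 0.4951 -0.0411  0.0809]
```

View pics/s1.png

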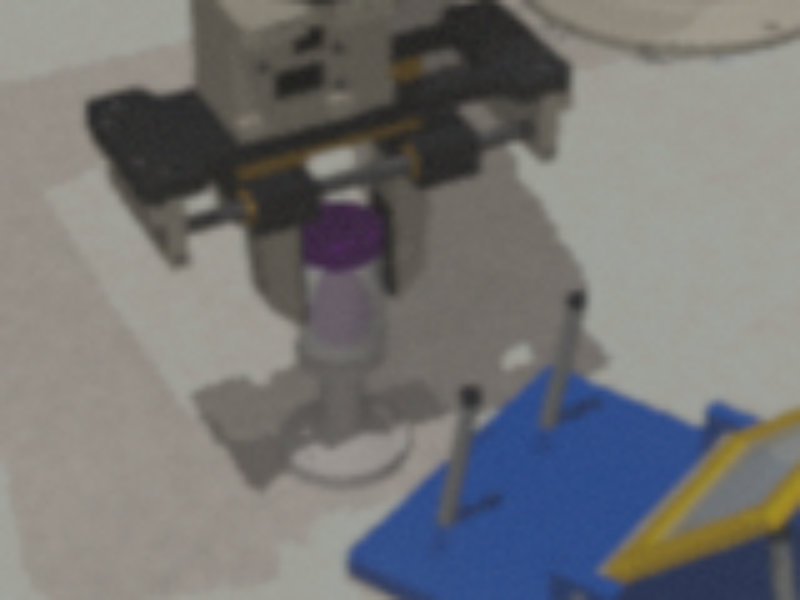

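The pot, at crop x of about 342, sits over the pedestal stem (about 342), and contact came at the expected height. I'll release it and check.

```bash
python3 - <<'E'
from h import *
np.set_printoptions(precision=4,suppress=True)
px,py=.495,-.0412
manip.servo_line([px,py,.081],vel=.01); manip.sleep(.2)
effector.open_jaws(); manip.sleep(.2)
manip.servo_line([px,py,.24],vel=.15)
o=down(np.radians(-17.6))
manip.move_pose([.63,.30,.27],o)
S=viewer.get_image("scene");T=viewer.get_image("top")
lo,hi=(125,80,40),(160,255,255)
s=blob(S,lo,hi);t=blob(T,lo,hi)
print(cen(s),cen(t),tri(cen(s),cen(t)),plane("top",[cen(t)],.117),manip.current_clock(),manip.current_q())
v=np.concatenate([cv2.resize(S[190:290,230:350],(480,400)),cv2.resize(T[235:305,300:356],(320,400))],1)
cv2.imwrite("pics/s2.png",v[:,:,::-1])
for p in ([.562,.209,.27],[.5306,.1147,.16]): print(manip.solve_ik(p,o))
E
```

```text
Traceback (most recent call last):
  File "h.py", line 21, in blob
    return max(cs,key=cv2.contourArea)
ValueError: max() iterable argument is empty
```

```bash
python3 - <<'E'
from h import *
np.set_printoptions(precision=4,suppress=True)
S=viewer.get_image("scene");T=viewer.get_image("top")
v=np.concatenate([cv2.resize(S,(400,300)),cv2.resize(T,(400,300))],1)
cv2.imwrite("pics/s3.png",v[:,:,::-1]); print(manip.current_clock(),manip.current_q(),manip.current_tool_pos())
for n,I in (("scene",S),("top",T)):
    try: c=blob(I,(125,80,40),(160,255,255)); print(n,cen(c),cv2.contourArea(c),plane(n,[cen(c)],.116))
    except ValueError: print(n,"none")
E
```

```text
14.45 [ 0.1667  0.7875 -1.146   1.3513  0.71    1.4392  1.8851] [0.6308 0.2981 0.2702]
scene [286.8056 228.2616] 144.0 [[ 0.4959 -0.0402  0.116 ]]
top none
```

View pics/s3.png

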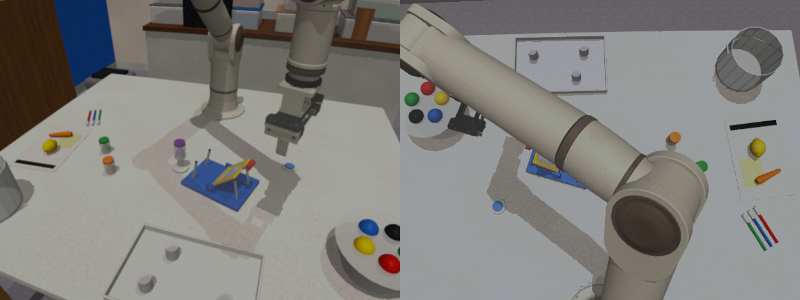

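The pot stands upright on the pedestal at (286.8,228.3) in the scene picture, matching the pedestal centre measured in that view to about 1 mm. Next is the knob.

```bash
python3 - <<'E'
from h import *
np.set_printoptions(precision=4,suppress=True)
k=np.array([.5612,.2090]); o=down(np.radians(-17.6))
manip.servo_line([*k,.24],vel=.15)
manip.servo_line([*k,.112],vel=.08); print("F",manip.current_force())
effector.close(f_grip=12); manip.sleep(.2)
print("gap",manip.current_finger_gap(),manip.current_gripper_force(),manip.current_force(),manip.current_tool_pos(),manip.current_clock())
S=viewer.get_image("scene"); cv2.imwrite("pics/s4.png",cv2.resize(S[190:340,260:460],(800,600))[:,:,::-1])
E
```

```text
F [-0.0483  0.1919  0.5477]
gap 0.035975083572396066 11.999934911727905 [ 1.689  -0.6369 -1.6297] [0.5615 0.2089 0.112 ] 18.2417
```

View pics/s4.png

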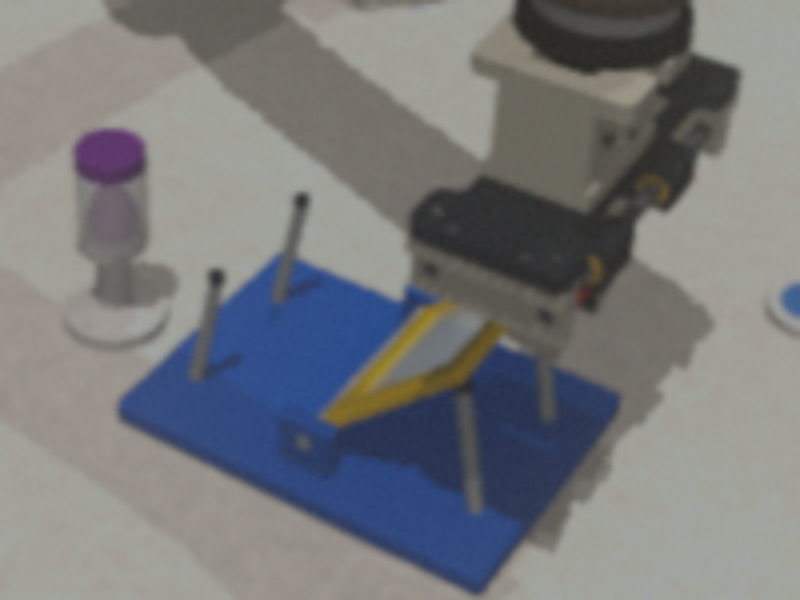

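The gripper holds the knob (gap 36 mm) and the flap still lies on its rests. Now I'll swing it along the arc.

```bash
python3 - <<'E'
from h import *
np.set_printoptions(precision=3,suppress=True)
p0=np.array(manip.current_tool_pos()); p0[2]=.112
u=np.array([np.cos(np.radians(72.4)),np.sin(np.radians(72.4)),0])
for a in np.linspace(.8,0,13)[1:]:
    p=p0+.137*((np.sin(a)-np.sin(.8))*u+(np.cos(a)-np.cos(.8))*np.array([0,0,1]))
    manip.servo_line(p,vel=.04)
    f=np.array(manip.current_force()); print(round(a,2),f,round(manip.current_finger_gap(),4))
    if np.linalg.norm(f)>25: print("stop");break
manip.sleep(.6); print(manip.current_tool_pos(),manip.current_force(),manip.current_gripper_force(),manip.current_clock())
S=viewer.get_image("scene");T=viewer.get_image("top")
cv2.imwrite("pics/s5.png",cv2.resize(S[170:320,250:450],(800,600))[:,:,::-1])
for n,I in (("scene",S),("top",T)):
    try: c=blob(I,(125,80,40),(160,255,255)); print(n,cen(c),plane(n,[cen(c)],.116))
    except ValueError: print(n,"none")
E
```

```text
0.73 [ 0.561  0.11  -0.645] 0.0357
0.67 [ 1.991 -0.76  -0.989] 0.0361
0.6 [ 2.64   0.525 -1.532] 0.0357
0.53 [ 1.656 -1.047 -1.721] 0.0361
0.47 [ 1.329 -0.255 -0.545] 0.0361
0.4 [ 1.758 -0.548 -1.077] 0.0359
0.33 [ 2.397 -0.221  0.002] 0.0358
0.27 [ 2.078 -0.601  0.612] 0.036
0.2 [ 2.169 -1.202  1.937] 0.036
0.13 [ 2.063 -0.289  2.188] 0.036
0.07 [2.252 0.56  3.207] 0.036
0.0 [ 1.703 -0.596  3.985] 0.0357
[0.532 0.115 0.154] [ 2.686 -1.47   4.23 ] 12.000347524881363 23.3917
scene [286.832 228.548] [[ 0.497 -0.04   0.116]]
top [nan nan] [[nan nan nan]]h.py:23: RuntimeWarning: invalid value encountered in divide
  m=cv2.moments(c); return np.array([m["m10"],m["m01"]])/m["m00"]
```

View pics/s5.png

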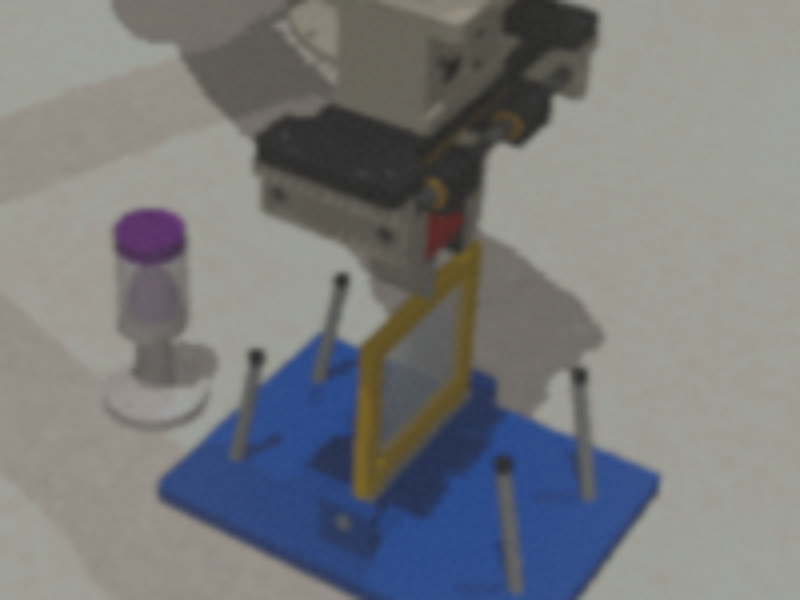

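The flap stands upright with the red knob held at crop (445,235), and the pot stands at (150,280) undisturbed. I'll check the tilt from the frame's near edge before handing in.

```bash
python3 - <<'E'
from h import *
a=np.radians(72.4);y=np.array([np.cos(a),np.sin(a),0]);x=np.array([y[1],-y[0],0]);h=np.array([.5306,.1147,.035])
pts=[(250+u/4,170+v/4) for u,v in ((358,494),(361,352),(379,490),(381,350))]
e,d=ray("scene",pts)
for r in d:
    p=e+r*((.054-(e-h)@x)/(r@x)); print("y,z",round((p-h)@y,4),round(p[2],4))
print(manip.current_force(),manip.current_gripper_force(),manip.current_finger_gap())
E
```

```text
y,z 0.0027 0.0438
y,z 0.001 0.1343
y,z 0.0146 0.053
y,z 0.0118 0.1405
[ 2.42360723 -2.06174725  4.55442228] 12.000205367803574 0.035837329421303694
```

```bash
python3 -c "
from bench import manip
print(manip.hand_in(), manip.current_clock())"
```

```text
the job is handed in; nothing more can be done
the job is handed in; nothing more can be done
```

I handed the job in after about 24 s of robot time: the purple pot stands released on the pedestal, within about 2 mm of its centre in the scene view, and the gripper still holds the flap upright by its knob (measured tilt about 0.03 rad); no verdict came back.

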